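# Line up machined lever arms by length on the rack

## Robot

A 6-joint arm with a two-finger parallel gripper is mounted at the origin on the work surface. World frame = base frame: x ahead of the robot, y to its left, z up, the work surface at z = 0. Lengths are in m, angles in rad, forces in N, time in s.
With the tool pointing down it reaches from about 0.425 to 0.95 m from the base axis. Payload 3.5 kg.
Tool frame: the origin (TCP) lies at the very end of the fingers, on their centre line; the grasp point (between the pads) lies 19 mm behind it; z points along the fingers, y is the line along which they close (so a half turn about z gives the same grasp; the last joint's range is limited). The gripper opens to 85 mm and grips with 20 to 120 N. Pads are 22 mm wide; open, the fingers measure 114 mm over their backs; the gripper's body (76 mm by 85 mm) begins 54 mm behind the grasp point. The pads swing forward as they close: fully open they stand 13 mm farther back than shut.
Start: joints at [-1.477, 0.286, 1.577, -0, 1.279, -0.15], TCP at [0.163, -0.655, 0.195] pointing down, gripper open.
Joint ranges: [-2.77, 2.77], [-0.9, 2.22], [0.21, 2.48], [-1.53, 4.67], [0.24, 2.81], [-2.84, 2.84]. Speed limits (rad/s): [2.79, 2.79, 3.14, 3.14, 3.14, 3.14].

## Interface

Orientations are given as [roll, pitch, yaw] about the fixed x, y, z axes, in that order (R = Rz(yaw) Ry(pitch) Rx(roll)).
In Python, from station import get_state, capture, get_calibration, hand_in gives the robot as it stands. The module is installed in compiled form; this text tells all that it offers.
- The arm moves only by the tool servo_tool, never from a script. Its argument "targets" is text: rows parted by semicolons, each of 4 numbers parted by spaces: the shift along the tool's x, y, z in mm, then the turn about the tool's z in rad. In form: tx ty tz yaw; .... A call has 1 to 8 rows; each row shifts and turns the commanded pose from where the row before left it, along the tool's axes as they then stand; what a row does not reach is not made up. A row lasts 1/12 s, in which the tool goes at most 41.7 mm and 7.16 degrees, less where a joint would pass 70% of its speed; a pose out of reach is approached as far as the arm can. A call with a gripper value outside its range is refused whole. "fingers" is the closure in counts, from 0 (fully open) to 255 (shut), set as the call begins (left out, the last holds). The fingers move at their own pace and stop on an object; the grip force is fixed at half the most. Time passes only in rows, so rows that do not move let the fingers close. It gives the time, the measured TCP pose, the force, the opening and the grip force at its end, in the units of the state.
- get_state(): the state, without advancing time (a new reading comes with each control period).
- capture(name): name is "side" or "top"; returns the picture (384x512x3 uint8, red, green, blue); there is no depth.
- get_calibration(name): a dict with "fx", "fy", "cx", "cy" (pixels), "rvec" (rotation vector, rad) and "tvec" (3), from world to camera coordinates, as OpenCV has them. Camera axes: x right, y down, z forward; pixel columns grow to the right and rows downward; lengths in m; the calibration is good to about 2 mm. A picture is of the moment at which its call begins. get_calibration takes no time and is no camera call.
- hand_in(): hands the job in; it is judged then, once.
The state is a dict: "time": time; "qpos": joint angles; "joint_vel": joint speeds; "tau": joint torques, N m; "ee_pos": TCP position; "tool_rot": TCP orientation; "ft_force": force on the tool from outside, world axes, zero at the start; "ft_torque": the same for the moment, N m; "gripper_width": opening from 0.0 (shut) to 1.0 (fully open); "finger_force": force on a finger pad.
Only numpy, scipy, OpenCV 4.12 (cv2) and the standard library are available. Lean on these libraries where they do the work, as an engineer would, in place of code of your own. Each camera call takes 0.05 s, during which the arm holds its last target. There are 200 camera calls.

## Task

Line the four aluminium lever arms up on the rack by length, one to a station: the shortest on the station next to the yellow end block, then each next longer one, to the longest at the far end of the row. Lay each arm flat with its ring over the station's printed ring and its bar along the white line, and leave the oil bottle where it stands.

Things in the scene. Friction and masses are not known exactly. Their poses are not given: they have to be found in the camera images.
- link_a_mid (a point): Shortest of 4 loose aluminium lever arms lying flat, 90 mm long: a bar 58 x 24 mm, 20 mm high, with an open upright ring at one end (outer diameter 32, bore 24, 26 mm high) and 2 dark screw heads at the other; 100 g. Point: middle of the bar, half-way up (10 mm above its underside); grip it here across its 24 mm. x along the bar to the ring (ring centre 45 mm from here), z up.
- link_b_mid (a point): Second shortest of 4 loose aluminium lever arms lying flat, 112 mm long: a bar 80 x 24 mm, 20 mm high, with an open upright ring at one end (outer diameter 32, bore 24, 26 mm high) and 2 dark screw heads at the other; 129 g. Point: middle of the bar, half-way up (10 mm above its underside); grip it here across its 24 mm. x along the bar to the ring (ring centre 56 mm from here), z up.
- link_c_mid (a point): Second longest of 4 loose aluminium lever arms lying flat, 134 mm long: a bar 102 x 24 mm, 20 mm high, with an open upright ring at one end (outer diameter 32, bore 24, 26 mm high) and 2 dark screw heads at the other; 157 g. Point: middle of the bar, half-way up (10 mm above its underside); grip it here across its 24 mm. x along the bar to the ring (ring centre 67 mm from here), z up.
- link_d_mid (a point): Longest of 4 loose aluminium lever arms lying flat, 156 mm long: a bar 124 x 24 mm, 20 mm high, with an open upright ring at one end (outer diameter 32, bore 24, 26 mm high) and 2 dark screw heads at the other; 186 g. Point: middle of the bar, half-way up (10 mm above its underside); grip it here across its 24 mm. x along the bar to the ring (ring centre 78 mm from here), z up.
- station1: Station 1 of 4 alike, 62 mm apart in this order on a fixed black rack, the row's right (-y) end: grey strip 190 x 40 mm with a printed white ring (38 mm) and a white line running from it towards the robot. Origin: ring centre on the strip's top, 13 mm above the bench, 3 mm above the rack board. The line runs to -x, y is along the row, z up; the strip spans x = -160 to +30 mm.
- station2: Station 2 of 4 alike, 62 mm apart in this order on a fixed black rack: grey strip 190 x 40 mm with a printed white ring (38 mm) and a white line running from it towards the robot. Origin: ring centre on the strip's top, 13 mm above the bench, 3 mm above the rack board. The line runs to -x, y is along the row, z up; the strip spans x = -160 to +30 mm.
- station3: Station 3 of 4 alike, 62 mm apart in this order on a fixed black rack: grey strip 190 x 40 mm with a printed white ring (38 mm) and a white line running from it towards the robot. Origin: ring centre on the strip's top, 13 mm above the bench, 3 mm above the rack board. The line runs to -x, y is along the row, z up; the strip spans x = -160 to +30 mm.
- station4: Station 4 of 4 alike, 62 mm apart in this order on a fixed black rack, the row's left (+y) end: grey strip 190 x 40 mm with a printed white ring (38 mm) and a white line running from it towards the robot. Origin: ring centre on the strip's top, 13 mm above the bench, 3 mm above the rack board. The line runs to -x, y is along the row, z up; the strip spans x = -160 to +30 mm.
- yellow_block: Yellow plastic block 190 x 22 mm, 18 mm high, fixed at one end of the rack (a grey one is at the other), 52 mm beside the nearest station, level with the middles of the strips; which end varies. Origin: centre of its underside, 10 mm above the bench; x along its length.
- oil_bottle_mid (a point): Upright loose white oil bottle with blue label and red cap, 54 mm diameter, 110 mm high, on the bench beyond the arms: leave it alone. Point: its middle, half-way up; z is its axis.
Mind the look-alikes: they are no part of the job. What is shaped like the part that bears link_a_mid but purple is not meant.

How it is judged:
By the outcome, as a careful person would: the job done as asked, in the order asked, and still so for the second after the job is handed in, with the robot touching nothing.
It also fails if it takes over 112 s, if anything falls off the work surface, if the arm or the gripper's body presses on something with over 40 N, if the wrist force passes 120 N, or if a joint passes its speed limit or range.

## Working session

There is one attempt and no reset: what is moved stays moved. The work goes in short steps, Python scripts to look and compute and a tool call to move; the robot and the scene stay as the last step left them, time stands still between calls to the robot, and variables do not carry over. Pictures are saved under pics/ and viewed, at most 14 in all, crops included, and the job is handed in when it is done.

Besides the shell and the picture viewer there is one more tool, called after "Request:" as name(argument=value, ...), one argument or row to a line, values as JSON. servo_tool: Moves the arm, as the interface text tells. Its arguments: {"type":"object","properties":{"targets":{"type":"string"},"fingers":{"type":"number"}},"required":["targets"]}

```bash
mkdir -p pics
python3 - <<'E'
from station import *
import cv2
for n in("top","side"):
    im=capture(n); cv2.imwrite(f"pics/{n}0.png",cv2.resize(im[:,:,::-1],(800,600),interpolation=cv2.INTER_CUBIC)); cv2.imwrite(f"{n}0_raw.png",im[:,:,::-1]); print(n,get_calibration(n))
s=get_state(); print(s)
E
```

```text
top {'fx': 352.1505212701296, 'fy': 352.1505212701296, 'cx': 254.44392335916166, 'cy': 194.1159657995141, 'rvec': array([ 2.13256781, -2.10942385,  0.17657653]), 'tvec': array([-0.02878771,  0.57322874,  1.02958732])}
side {'fx': 365.94324909454957, 'fy': 365.94324909454957, 'cx': 256.32311638924125, 'cy': 195.34980368333345, 'rvec': array([ 0.39142604, -2.67428709,  1.33773292]), 'tvec': array([0.55472823, 0.15975143, 0.81594742])}
{'time': 0.1, 'qpos': array([-1.47696910e+00,  2.87119849e-01,  1.57805384e+00,  2.85595462e-05,
        1.27861898e+00, -1.49980901e-01]), 'joint_vel': array([-6.74323362e-05, -1.83993163e-03, -3.93053645e-03, -1.15384240e-03,
        1.03685801e-03,  3.75825819e-04]), 'tau': array([ 3.63968074e-04, -4.07296944e+01, -2.93699795e+01, -1.51022618e-04,
        3.39864935e-03,  1.25385424e-05]), 'ee_pos': array([ 0.16292887, -0.65433519,  0.1940445 ]), 'tool_rot': array([-3.13942142e+00, -3.55748226e-04,  2.43799482e-01]), 'ft_force': array([-0.26046614,  0.51254675, -0.38793917]), 'ft_torque': array([ 0.01611316, -0.04014846,  0.07127164]), 'finger_force': 0.0, 'gripper_width': 0.9988364276037658}
```

View pics/top0.png

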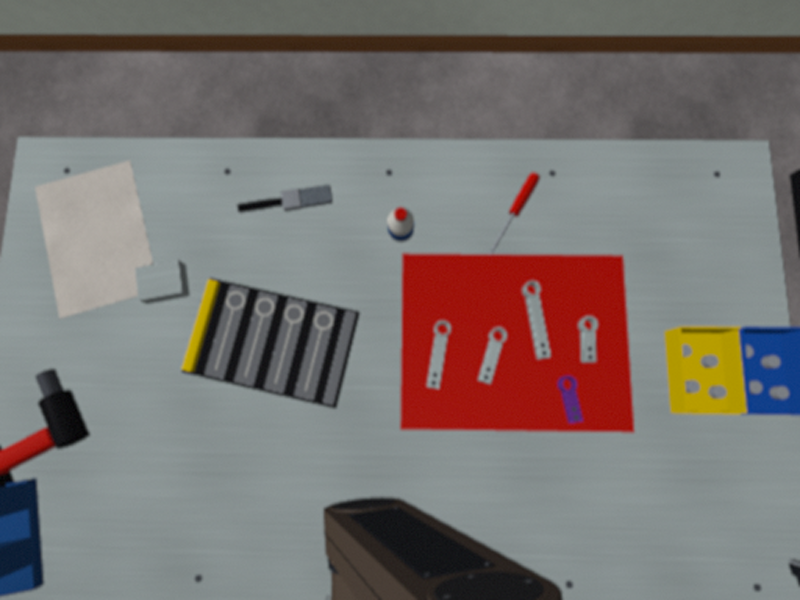

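View pics/side0.png

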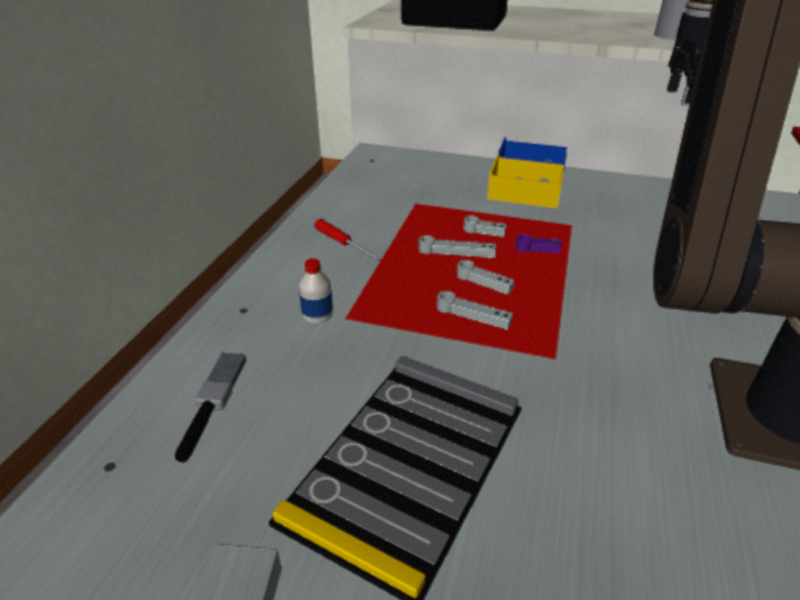

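The top view shows the rack at (190–355, 280–405) with its yellow block at the left (+y) end. So station 4 takes A, 3 takes B, 2 takes C and 1 takes D. The four grey arms lie on the red mat at about (440,355), (492,355), (537,320) and (588,340), and the purple decoy is at (570,400). I'll enlarge both areas.

Run:
```python
import cv2
t=cv2.imread("top0_raw.png")
cv2.imwrite("pics/arms.png",cv2.resize(t[170:280,255:405],(800,587),interpolation=cv2.INTER_CUBIC))  # x5.333
cv2.imwrite("pics/rack.png",cv2.resize(t[172:265,110:234],(800,600),interpolation=cv2.INTER_CUBIC))  # x6.4516
```

```text
(no output)
```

View pics/arms.png

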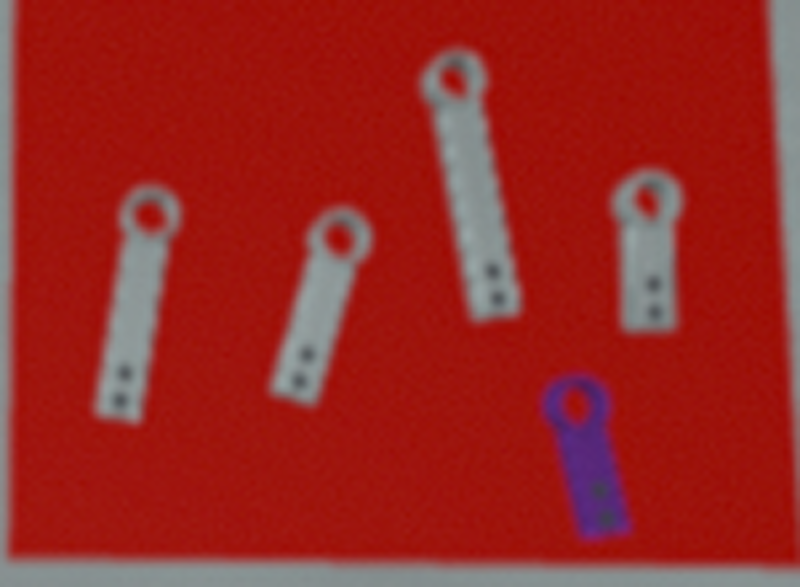

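View pics/rack.png

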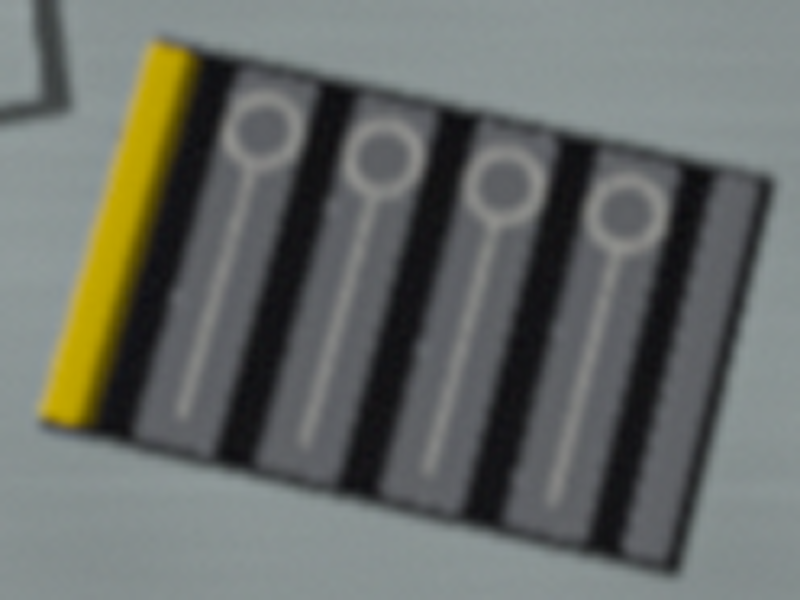

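The arms crop shows C's ring at (150,212), B's at (340,238), D's at (455,80) and A's at (648,200), with each bar running downwards. In the rack crop the station ring centres, 4 to 1, are at (263,131), (383,159), (504,186) and (626,213), with line ends at (183,415), (305,445), (428,474) and (553,505). I'll fit the silhouettes in both cameras to get poses.

```bash
cat > h.py <<'E'
import numpy as np, cv2
from station import *
from scipy.optimize import minimize, least_squares
CAL={n:get_calibration(n) for n in("top","side")}
def proj(P,n):
    c=CAL[n];K=np.array([[c["fx"],0,c["cx"]],[0,c["fy"],c["cy"]],[0,0,1]])
    return cv2.projectPoints(np.asarray(P,float),c["rvec"],c["tvec"],K,None)[0][:,0]
def back(uv,z,n="top"):
    c=CAL[n];R=cv2.Rodrigues(c["rvec"])[0];o=-R.T@c["tvec"]
    d=R.T@np.array([(uv[0]-c["cx"])/c["fx"],(uv[1]-c["cy"])/c["fy"],1]);return o+d*(z-o[2])/d[2]
HALF=dict(a=.045,b=.056,c=.067,d=.078)  # mid->ring centre
th=np.linspace(0,2*np.pi,48,endpoint=False);C=np.c_[np.cos(th),np.sin(th)]
def w(p,xy,z):  # p = ring centre x,y,yaw
    c,s=np.cos(p[2]),np.sin(p[2]);xy=np.asarray(xy)
    return np.c_[xy@np.array([[c,s],[-s,c]])+p[:2],np.full(len(xy),z)]
def render(p,k,n,shape,z0=0):
    S=4;m=np.zeros((shape[0]*S,shape[1]*S),np.uint8)
    def poly(P): return np.round(((proj(P,n)+.5)*S-.5)*16).astype(np.int32)
    def hull(P): return cv2.convexHull(poly(P))
    L=2*HALF[k]-.016+0.0; e=-(HALF[k]*2-.016)
    box=[[-.010,.012],[-.010,-.012],[e,-.012],[e,.012]]
    cv2.fillConvexPoly(m,hull(np.r_[w(p,.016*C,z0),w(p,.016*C,z0+.026)]),255,shift=4)
    b1=m*0;b2=m*0
    cv2.fillConvexPoly(b1,poly(w(p,.012*C,z0)),255,shift=4);cv2.fillConvexPoly(b2,poly(w(p,.012*C,z0+.026)),255,shift=4)
    m[(b1>0)&(b2>0)]=0
    cv2.fillConvexPoly(m,hull(np.r_[w(p,box,z0),w(p,box,z0+.02)]),255,shift=4) if False else None
    box[0][0]=box[1][0]=-.0135
    cv2.fillConvexPoly(m,hull(np.r_[w(p,box,z0),w(p,box,z0+.02)]),255,shift=4)
    return cv2.resize(m,shape[::-1],interpolation=cv2.INTER_AREA)/255.
def matmask(im):  # rgb, 1 = grey, 0 = red mat
    f=im.astype(float);return np.clip(1.05-(f[...,0]-f[...,1])/(f[...,0]+1)*1.1,0,1)
def fit(k,p0,ims,z0=0):
    data=[]
    for n,im in ims.items():
        mk=matmask(im);r=cv2.dilate((render(p0,k,n,mk.shape,z0)>.3).astype(np.uint8),np.ones((11,11)))
        data.append((n,cv2.GaussianBlur(mk,(0,0),.7),r>0))
    def cost(q):
        p=np.array(p0)+np.array(q)*[.01,.01,.1]
        return sum(((cv2.GaussianBlur(render(p,k,n,mk.shape,z0),(0,0),.9)-mk)[r]**2).sum() for n,mk,r in data)
    o=minimize(cost,[0,0,0],method="Nelder-Mead",options=dict(initial_simplex=[[0,0,0],[.5,0,0],[0,.5,0],[0,0,.7]],xatol=.005,fatol=.01))
    return np.array(p0)+o.x*[.01,.01,.1],o.fun
E
cat > m.py <<'E'
from h import *
ims={n:cv2.imread(n+"0_raw.png")[:,:,::-1] for n in CAL}
np.set_printoptions(precision=4,suppress=True)
f=lambda u,s,o:np.array([o[0]+(u[0]+.5)/s-.5,o[1]+(u[1]+.5)/s-.5])
pts=dict(a=((648,200),(649,325)),b=((340,238),(295,393)),c=((150,212),(118,412)),d=((455,80),(496,312)))
for k,(r,t) in pts.items():
    R=back(f(r,5.333,(255,170)),.02);T=back(f(t,5.333,(255,170)),.015);d=R-T
    p0=[R[0],R[1],np.arctan2(d[1],d[0])]
    for sel in(("top",),("side",),("top","side")):
        p,c=fit(k,p0,{n:ims[n] for n in sel});mid=p[:2]-HALF[k]*np.array([np.cos(p[2]),np.sin(p[2])])
        print(k,sel,"ring",p,"mid",mid,"cost",c)
rc=[(626,213),(504,186),(383,159),(263,131)];le=[(553,505),(428,474),(305,445),(183,415)]
R=np.array([back(f(u,6.4516,(110,172)),.013)[:2] for u in rc]);E_=np.array([back(f(u,6.4516,(110,172)),.013)[:2] for u in le])
def res(q):
    c,s=np.cos(q[2]),np.sin(q[2]);X=np.array([c,s]);Y=np.array([-s,c])
    M=q[:2]+np.outer((np.arange(4)-1.5)*.062,Y)
    return np.r_[(M-R).ravel(),(M-q[3]*X-E_).ravel()]
o=least_squares(res,[*R.mean(0),-.2,.14]);q=o.x;Y=np.array([-np.sin(q[2]),np.cos(q[2])])
print("rack",q,"maxres",abs(o.fun).max())
for i in range(4):
    s=q[:2]+(i-1.5)*.062*Y; print("station",i+1,s,"side px",proj([[*s,.013]],"side")[0]*800/512)
E
python3 m.py
```

```text
a ('top',) ring [ 0.5422 -0.4043 -0.0213] mid [ 0.4972 -0.4033] cost 6.751504050653489
a ('side',) ring [ 0.5407 -0.4056 -0.0286] mid [ 0.4957 -0.4043] cost 54.79852701271392
a ('top', 'side') ring [ 0.5411 -0.4047 -0.0216] mid [ 0.4961 -0.4037] cost 62.29347602076407
b ('top',) ring [ 0.5173 -0.2226 -0.301 ] mid [ 0.4638 -0.206 ] cost 10.761589349220682
b ('side',) ring [ 0.5169 -0.2241 -0.3   ] mid [ 0.4634 -0.2076] cost 44.93997951149622
b ('top', 'side') ring [ 0.5172 -0.2228 -0.2939] mid [ 0.4636 -0.2065] cost 56.588773547462985
c ('top',) ring [ 0.5299 -0.1114 -0.162 ] mid [ 0.4638 -0.1006] cost 13.693669232156799
c ('side',) ring [ 0.5295 -0.1127 -0.1639] mid [ 0.4634 -0.1018] cost 1.000391266218008
c ('top', 'side') ring [ 0.5295 -0.1118 -0.1616] mid [ 0.4634 -0.101 ] cost 16.464222025933957
d ('top',) ring [ 0.6126 -0.2928  0.1533] mid [ 0.5355 -0.3047] cost 9.421090028126587
d ('side',) ring [ 0.6119 -0.2938  0.1532] mid [ 0.5348 -0.3057] cost 31.531972633135062
d ('top', 'side') ring [ 0.6125 -0.2932  0.1513] mid [ 0.5354 -0.3049] cost 41.63175468161178
rack [ 0.5647  0.2199 -0.2131  0.1441] maxres 0.0009392583985570746
station 1 [0.545 0.129] side px [397.4732 393.7627]
station 2 [0.5581 0.1896] side px [375.6764 422.2328]
station 3 [0.5712 0.2502] side px [351.333 454.029]
station 4 [0.5844 0.3108] side px [323.9692 489.7705]
```

Both cameras agree to about 1.5 mm, so next I need a helper that converts world targets into tool moves.

```bash
cat > go.py <<'E'
import sys,numpy as np
from station import get_state
from scipy.spatial.transform import Rotation as Ro
x,y,z,yaw=map(float,sys.argv[1:5]);s=get_state()
y0=s["tool_rot"][2];R=(Ro.from_euler("xyz",s["tool_rot"])*Ro.from_euler("z",y0-yaw)).as_matrix()
print("t",round(s["time"],2),"turn",round(y0-yaw,4),"then mm",np.round(R.T@(np.array([x,y,z])-s["ee_pos"])*1e3,1),"pos",s["ee_pos"].round(4),"yaw",y0.round(4),"w",round(s["gripper_width"],3))
E
python3 go.py .4963 -.4037 .1 -.022
```

```text
t 0.1 turn 0.2658 then mm [ 327.8 -257.7   94.5] pos [ 0.1629 -0.6543  0.194 ] yaw 0.2438 w 0.999
```

Request:
servo_tool(
  targets="0 0 0 0.0886; 0 0 0 0.0886; 0 0 0 0.0886; 27.3 -21.5 0 0; 27.3 -21.5 0 0; 27.3 -21.5 0 0; 27.3 -21.5 0 0; 27.3 -21.5 0 0",
  fingers=75,
)

```text
time: 0.77
ee_pos: [0.3027, -0.5491, 0.1946]
tool_rot: [-3.14, 0.0, -0.022]
ft_force: [0.7, -0.1, 0.3]
gripper_width: 0.704
finger_force: 0.0
```

Request:
servo_tool(
  targets="27.3 -21.5 10 0; 27.3 -21.5 10 0; 27.3 -21.5 10 0; 27.3 -21.5 10 0; 27.3 -21.5 10 0; 27.3 -21.5 10 0; 27.3 -21.5 10 0; 0 0 0 0",
)

```text
time: 1.43
ee_pos: [0.4988, -0.3987, 0.122]
tool_rot: [-3.136, 0.002, -0.017]
ft_force: [-0.5, 0.5, -0.6]
gripper_width: 0.708
finger_force: 0.0
```

```bash
python3 go.py .4963 -.4037 .06 -.022
```

```text
t 1.43 turn 0.0053 then mm [-2.3  5.4 61.9] pos [ 0.4988 -0.3987  0.122 ] yaw -0.0167 w 0.708
```

Request:
servo_tool(
  targets="0 0 15 0; 0 0 15 0; 0 0 15 0; 0 0 15 0; 0 0 0 0; 0 0 0 0; 0 0 0 0",
)

```text
time: 2.02
ee_pos: [0.4962, -0.4049, 0.0661]
tool_rot: [3.141, -0.001, -0.022]
ft_force: [0.1, 0.5, 0.7]
gripper_width: 0.709
finger_force: 0.0
```

```bash
python3 go.py .4963 -.4037 .003 -.022
```

```text
t 2.02 turn -0.0003 then mm [ 0.  -1.2 63.1] pos [ 0.4962 -0.4049  0.0661] yaw -0.0223 w 0.709
```

Request:
servo_tool(
  targets="0 -1 15 0; 0 0 15 0; 0 0 15 0; 0 0 10 0; 0 0 5 0; 0 0 0 0; 0 0 0 0",
)

```text
time: 2.6
ee_pos: [0.4963, -0.4035, 0.0055]
tool_rot: [3.141, -0.0, -0.022]
ft_force: [-0.9, 0.1, -0.2]
gripper_width: 0.704
finger_force: 0.0
```

Request:
servo_tool(
  targets="0 0 0 0; 0 0 0 0; 0 0 0 0; 0 0 0 0; 0 0 0 0; 0 0 0 0; 0 0 0 0",
  fingers=255,
)

```text
time: 3.18
ee_pos: [0.4962, -0.4033, 0.0054]
tool_rot: [3.142, -0.0, -0.022]
ft_force: [0.2, 1.1, -0.0]
gripper_width: -0.0
finger_force: 0.0
```

The fingers shut on nothing, so I'll look before moving again.

Run:
```python
from h import *
a=cv2.resize(capture("top")[150:270,290:430,::-1],(400,343),interpolation=cv2.INTER_CUBIC);b=cv2.resize(capture("side")[110:230,220:360,::-1],(400,343),interpolation=cv2.INTER_CUBIC)
cv2.imwrite("pics/g1.png",np.hstack([a,b]))
```

```text
(no output)
```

View pics/g1.png

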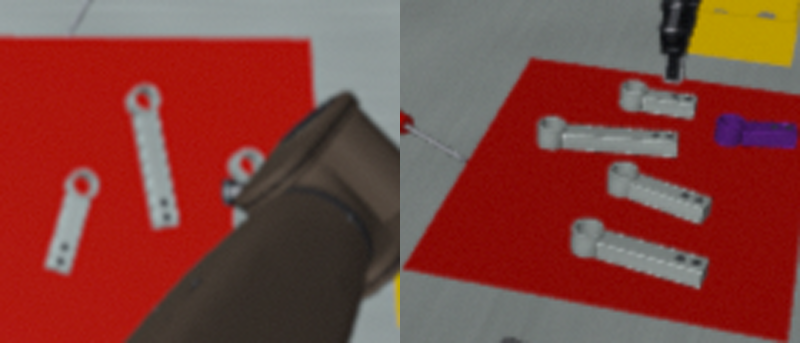

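The side view shows the shut fingertips at crop (674,80), beyond A rather than on it. A is undisturbed. I'll compare the projected TCP with that pixel.

Run:
```python
from h import *
np.set_printoptions(precision=4,suppress=True)
s=get_state();print(s["ee_pos"],s["tool_rot"],s["qpos"])
p=s["ee_pos"]
print("TCP proj side",proj([p,p+[0,0,.04]],"side"),"top",proj([p],"top"))
tip=[220+(674-400)/2.857,110+80/2.857]
for z in(0,.0055,.02,.04):print(z,back(tip,z,"side"))
cv2.imwrite("pics/g2.png",cv2.resize(capture("side")[60:180,250:410,::-1],(800,600),interpolation=cv2.INTER_CUBIC))
```

```text
[ 0.4962 -0.4032  0.0053] [-3.1415  0.0001 -0.022 ] [-0.8409  0.4209  1.7802 -0.      0.9406  0.7519]
TCP proj side [[313.8628 147.2474]
 [315.0447 136.6192]] top [[375.4041 222.1135]]
0 [ 0.5012 -0.4808  0.    ]
0.0055 [ 0.5    -0.4703  0.0055]
0.02 [ 0.4971 -0.4427  0.02  ]
0.04 [ 0.493  -0.4045  0.04  ]
```

View pics/g2.png

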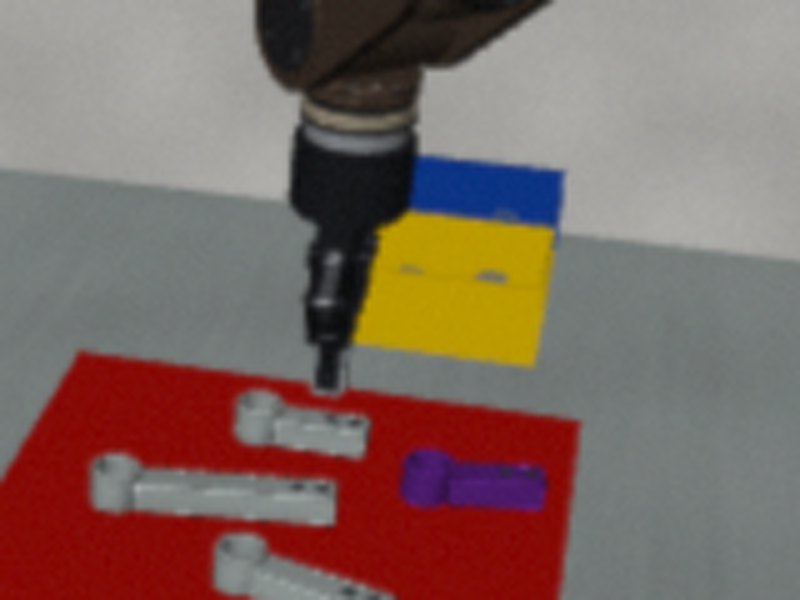

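Run:
```python
from h import *
np.set_printoptions(precision=2,suppress=True)
p=np.array([.1629,-.6543,.194]);print(proj([p+[0,0,d] for d in(0,.013,.035,.048)],"side")*1.5625)
im=cv2.imread("side0_raw.png")[10:90,410:490]
cv2.imwrite("pics/s3.png",cv2.resize(im,(600,600),interpolation=cv2.INTER_CUBIC))
print((proj([p+[0,0,d] for d in(0,.013,.035,.048)],"side")-[410,10])*7.5)
```

```text
[[670.93 120.74]
 [672.66 114.74]
 [675.65 104.41]
 [677.44  98.2 ]]
[[145.46 504.57]
 [153.78 475.76]
 [168.12 426.17]
 [176.74 396.36]]
```

View pics/s3.png

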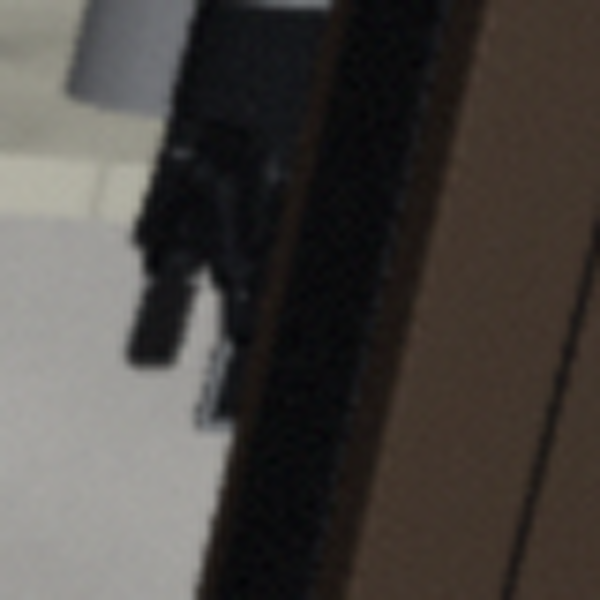

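The initial picture has the fingertip midpoint at (187,395). That matches the reported TCP raised by 48 mm, i.e. the 13 mm open swing plus 35 mm. So the real tips sit about 35 mm higher than reported, with x and y correct. I'll check this by touching A's bar top (20 mm high) gently with the shut fingers.

Request:
servo_tool(
  targets="0 0 7 0; 0 0 7 0; 0 0 0 0; 0 0 0 0; 0 0 0 0; 0 0 0 0",
)

```text
time: 3.83
ee_pos: [0.4963, -0.4034, -0.0086]
tool_rot: [3.141, -0.0, -0.022]
ft_force: [-0.0, 0.7, 0.2]
gripper_width: -0.002
finger_force: 0.0
```

Request:
servo_tool(
  targets="0 0 2 0; 0 0 0 0; 0 0 0 0",
)

```text
time: 4.08
ee_pos: [0.4962, -0.4033, -0.0107]
tool_rot: [3.142, 0.0, -0.022]
ft_force: [-0.4, 0.1, -0.1]
gripper_width: -0.001
finger_force: 0.0
```

Request:
servo_tool(
  targets="0 0 2 0; 0 0 0 0; 0 0 0 0",
)

```text
time: 4.33
ee_pos: [0.4961, -0.4032, -0.0129]
tool_rot: [-3.141, 0.0, -0.022]
ft_force: [0.4, 1.0, 0.6]
gripper_width: -0.0
finger_force: 0.0
```

Request:
servo_tool(
  targets="0 0 2 0; 0 0 0 0; 0 0 0 0",
)

```text
time: 4.58
ee_pos: [0.4961, -0.4032, -0.0149]
tool_rot: [-3.141, 0.0, -0.022]
ft_force: [-0.0, 0.1, 0.2]
gripper_width: 0.0
finger_force: 0.0
```

Request:
servo_tool(
  targets="0 0 1 0; 0 0 0 0; 0 0 0 0",
)

```text
time: 4.83
ee_pos: [0.4961, -0.4032, -0.0158]
tool_rot: [-3.141, 0.0, -0.022]
ft_force: [-0.9, -0.1, -0.2]
gripper_width: 0.0
finger_force: 0.0
```

Request:
servo_tool(
  targets="0 0 1 0; 0 0 0 0; 0 0 0 0",
)

```text
time: 5.08
ee_pos: [0.4963, -0.4034, -0.0159]
tool_rot: [3.142, 0.0, -0.022]
ft_force: [-1.8, 1.8, 5.7]
gripper_width: 0.004
finger_force: 2.5
```

Request:
servo_tool(
  targets="0 0 1 0; 0 0 0 0; 0 0 0 0",
)

```text
time: 5.33
ee_pos: [0.4963, -0.4034, -0.0159]
tool_rot: [-3.141, 0.001, -0.022]
ft_force: [-2.8, 3.6, 9.6]
gripper_width: -0.002
finger_force: 4.8
```

Contact comes at reported z −15.8 mm, so the true tip height is reported + 36 mm. Now for the grasp: lift, open, descend to reported −33 mm, and close.

Request:
servo_tool(
  targets="0 0 -6 0; 0 0 -6 0; 0 0 0 0; 0 0 0 0",
)

```text
time: 5.67
ee_pos: [0.4966, -0.4037, -0.0053]
tool_rot: [3.141, -0.001, -0.022]
ft_force: [-0.2, 0.6, -1.3]
gripper_width: 0.001
finger_force: 0.0
```

Request:
servo_tool(
  targets="0 0 0 0; 0 0 0 0; 0 0 0 0; 0 0 0 0; 0 0 9 0; 0 0 9 0; 0 0 9 0; 0 0 0 0",
  fingers=75,
)

```text
time: 6.33
ee_pos: [0.4944, -0.4014, -0.0361]
tool_rot: [-3.137, 0.004, -0.022]
ft_force: [-0.0, 0.8, -0.9]
gripper_width: 0.704
finger_force: 0.0
```

Request:
servo_tool(
  targets="0 0 0 0; 0 0 0 0; 0 0 0 0; 0 0 0 0; 0 0 0 0; 0 0 0 0; 0 0 0 0; 0 0 0 0",
  fingers=255,
)

```text
time: 7.0
ee_pos: [0.4966, -0.4037, -0.032]
tool_rot: [3.141, -0.001, -0.022]
ft_force: [-0.3, 0.2, 2.1]
gripper_width: 0.262
finger_force: 61.6
```

Gripped: the opening is 22 mm and the pad force 62 N. Next: lift, turn, and carry A to station 4.

Request:
servo_tool(
  targets="0 0 -10 0; 0 0 -30 0; 0 0 -30 0; 0 0 -30 0; 0 0 -30 0; 0 0 0 0.0955; 0 0 0 0.0955; 0 0 0 0",
)

```text
time: 7.67
ee_pos: [0.4961, -0.4032, 0.0983]
tool_rot: [3.141, -0.0, -0.215]
ft_force: [0.0, 0.5, -1.1]
gripper_width: 0.263
finger_force: 61.3
```

Request:
servo_tool(
  targets="-5.5 -35.9 0 0; -5.5 -35.9 0 0; -5.5 -35.9 0 0; -5.5 -35.9 0 0; -5.5 -35.9 0 0; -5.5 -35.9 0 0; -5.5 -35.9 0 0; -5.5 -35.9 0 0",
)

```text
time: 8.33
ee_pos: [0.5129, -0.1112, 0.0967]
tool_rot: [-3.141, 0.002, -0.211]
ft_force: [1.1, -0.3, -0.3]
gripper_width: 0.264
finger_force: 61.3
```

Request:
servo_tool(
  targets="-5.5 -35.9 0 0; -5.5 -35.9 0 0; -5.5 -35.9 0 0; -5.5 -35.9 0 0; -5.5 -35.9 0 0; -5.5 -35.9 0 0; -5.5 -35.9 0 0; -5.5 -35.9 0 0",
)

```text
time: 9.0
ee_pos: [0.5305, 0.1785, 0.0967]
tool_rot: [3.141, 0.002, -0.21]
ft_force: [0.5, -0.5, -0.5]
gripper_width: 0.261
finger_force: 61.3
```

Request:
servo_tool(
  targets="-5.5 -35.9 0 0; -5.5 -35.9 0 0; -5.5 -35.9 0 0; -5.5 -30 0 0; 0 0 0 0; 0 0 0 0; 0 0 0 0; 0 0 0 0",
)

```text
time: 9.67
ee_pos: [0.5388, 0.3148, 0.0967]
tool_rot: [3.14, 0.001, -0.213]
ft_force: [0.3, 0.3, -0.4]
gripper_width: 0.267
finger_force: 61.3
```

```bash
python3 go.py .5404 .3203 -.0195 -.213
```

```text
t 9.67 turn -0.0001 then mm [  0.6  -5.8 116.2] pos [0.5388 0.3148 0.0967] yaw -0.2131 w 0.267
```

Request:
servo_tool(
  targets="0.6 -5.8 0 0; 0 0 30 0; 0 0 30 0; 0 0 25 0; 0 0 15 0; 0 0 10 0; 0 0 0 0; 0 0 0 0",
)

```text
time: 10.33
ee_pos: [0.5414, 0.3212, -0.0125]
tool_rot: [-3.142, 0.0, -0.214]
ft_force: [0.3, -1.3, -0.8]
gripper_width: 0.263
finger_force: 61.3
```

```bash
python3 go.py .5404 .3203 -.0195 -.213
```

```text
t 10.33 turn -0.0007 then mm [-0.8  1.1  7. ] pos [ 0.5414  0.3212 -0.0125] yaw -0.2137 w 0.263
```

Request:
servo_tool(
  targets="-0.5 0.7 3 0; 0 0 3 0; 0 0 0 0; 0 0 0 0; 0 0 0 0",
)

```text
time: 10.75
ee_pos: [0.5407, 0.3211, -0.0181]
tool_rot: [-3.141, -0.001, -0.213]
ft_force: [1.0, 0.2, -1.4]
gripper_width: 0.263
finger_force: 61.3
```

Request:
servo_tool(
  targets="0 0 0.5 0; 0 0 0 0; 0 0 0 0",
)

```text
time: 11.0
ee_pos: [0.5404, 0.321, -0.019]
tool_rot: [-3.141, -0.0, -0.213]
ft_force: [-0.4, 0.5, -0.5]
gripper_width: 0.262
finger_force: 61.3
```

Request:
servo_tool(
  targets="0 0 1 0; 0 0 0 0; 0 0 0 0; 0 0 0 0",
)

```text
time: 11.33
ee_pos: [0.5404, 0.321, -0.0191]
tool_rot: [3.141, 0.0, -0.213]
ft_force: [-3.7, -0.8, 5.8]
gripper_width: 0.27
finger_force: 62.1
```

Request:
servo_tool(
  targets="0 0 0 0; 0 0 0 0; 0 0 0 0; 0 0 0 0; 0 0 -15 0; 0 0 -30 0; 0 0 -30 0; 0 0 -30 0",
  fingers=125,
)

```text
time: 12.0
ee_pos: [0.5402, 0.3209, 0.0867]
tool_rot: [3.141, 0.0, -0.213]
ft_force: [-0.3, 1.3, 0.1]
gripper_width: 0.511
finger_force: 0.0
```

```bash
python3 go.py .4636 -.2065 .07 -.297
python3 - <<'E'
from h import *
b=cv2.resize(capture("side")[210:385,160:360,::-1],(686,600),interpolation=cv2.INTER_CUBIC)
cv2.imwrite("pics/p1.png",b)
E
```

```text
t 12.0 turn 0.084 then mm [ 81.1 526.7  16.7] pos [0.5402 0.3209 0.0867] yaw -0.213 w 0.511
```

View pics/p1.png

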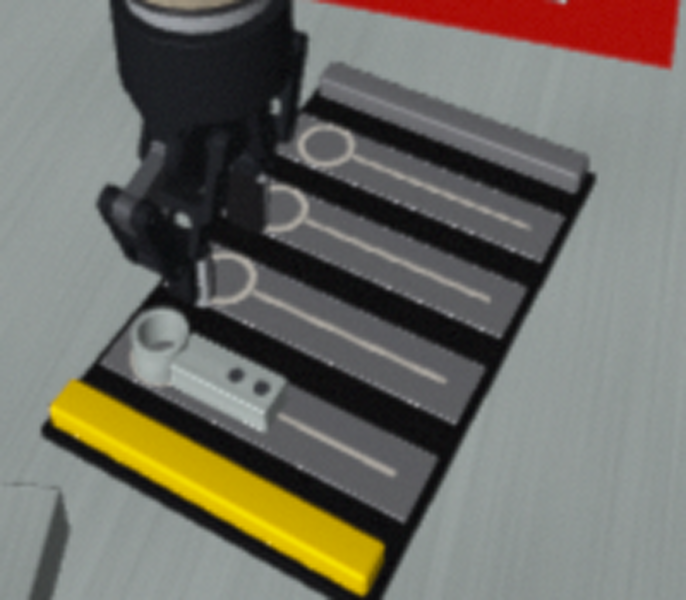

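A lies on station 4 with its ring at crop (157,340) over the printed ring and the white line continuing from the bar end at (280,415). Next is B.

Request:
servo_tool(
  targets="0 0 0 0.084; 5.4 35.1 0 0; 5.4 35.1 0 0; 5.4 35.1 0 0; 5.4 35.1 0 0; 5.4 35.1 0 0; 5.4 35.1 0 0; 5.4 35.1 0 0",
)

```text
time: 12.72
ee_pos: [0.5045, 0.0735, 0.0859]
tool_rot: [-3.141, -0.002, -0.297]
ft_force: [0.7, 0.5, 0.1]
gripper_width: 0.511
finger_force: 0.0
```

Request:
servo_tool(
  targets="5.4 35.1 0 0; 5.4 35.1 0 0; 5.4 35.1 0 0; 5.4 35.1 0 0; 5.4 35.1 0 0; 5.4 35.1 0 0; 5.4 35.1 0 0; 5.4 35.1 0 0",
)

```text
time: 13.38
ee_pos: [0.4635, -0.2082, 0.086]
tool_rot: [3.141, -0.002, -0.297]
ft_force: [1.2, 0.1, -0.4]
gripper_width: 0.509
finger_force: 0.0
```

Request:
servo_tool(
  targets="0 0 25 0; 0 0 25 0; 0 0 15 0; 0 0 0 0; 0 0 0 0; 0 0 0 0; 0 0 0 0",
)

```text
time: 13.97
ee_pos: [0.4651, -0.2069, 0.0217]
tool_rot: [3.141, -0.003, -0.297]
ft_force: [0.1, -0.4, -0.1]
gripper_width: 0.511
finger_force: 0.0
```

```bash
python3 go.py .4636 -.2065 -.033 -.297
```

```text
t 13.97 turn 0.0005 then mm [-1.8  0.  54.7] pos [ 0.4651 -0.2069  0.0217] yaw -0.2965 w 0.511
```

Request:
servo_tool(
  targets="-1 0 20 0; 0 0 20 0; 0 0 10 0; 0 0 5 0; 0 0 0 0; 0 0 0 0; 0 0 0 0",
)

```text
time: 14.55
ee_pos: [0.4638, -0.2066, -0.034]
tool_rot: [3.141, -0.002, -0.297]
ft_force: [-0.5, -0.7, -0.8]
gripper_width: 0.514
finger_force: 0.0
```

Request:
servo_tool(
  targets="0 0 0 0; 0 0 0 0; 0 0 0 0; 0 0 0 0; 0 0 0 0; 0 0 0 0; 0 0 0 0",
  fingers=255,
)

```text
time: 15.13
ee_pos: [0.4638, -0.2066, -0.0339]
tool_rot: [3.141, -0.002, -0.297]
ft_force: [-1.2, 0.6, 5.5]
gripper_width: 0.266
finger_force: 61.6
```

Request:
servo_tool(
  targets="0 0 -10 0; 0 0 -30 0; 0 0 -30 0; 0 0 -30 0; 0 0 -20 0; 0 0 0 -0.084; -3.7 -36.1 0 0; -3.7 -36.1 0 0",
)

```text
time: 15.8
ee_pos: [0.4708, -0.1342, 0.0857]
tool_rot: [3.141, -0.001, -0.217]
ft_force: [0.2, 0.1, -1.8]
gripper_width: 0.264
finger_force: 60.7
```

Request:
servo_tool(
  targets="-3.7 -36.1 0 0; -3.7 -36.1 0 0; -3.7 -36.1 0 0; -3.7 -36.1 0 0; -3.7 -36.1 0 0; -3.7 -36.1 0 0; -3.7 -36.1 0 0; -3.7 -36.1 0 0",
)

```text
time: 16.47
ee_pos: [0.502, 0.1566, 0.0847]
tool_rot: [3.141, 0.001, -0.213]
ft_force: [0.1, 0.8, -1.2]
gripper_width: 0.265
finger_force: 60.7
```

Request:
servo_tool(
  targets="-3.7 -36.1 0 0; -3.7 -36.1 0 0; -3.7 -36.1 0 0; 0 0 25 0; 0 0 25 0; 0 0 15 0; 0 0 0 0; 0 0 0 0",
)

```text
time: 17.13
ee_pos: [0.5136, 0.2626, 0.0187]
tool_rot: [3.14, 0.003, -0.213]
ft_force: [-0.3, 0.1, -1.7]
gripper_width: 0.263
finger_force: 60.7
```

Request:
servo_tool(
  targets="0 0 0 0; 0 0 0 0; 0 0 0 0",
)

```text
time: 17.38
ee_pos: [0.5163, 0.2631, 0.0216]
tool_rot: [-3.14, -0.003, -0.213]
ft_force: [0.1, 0.1, -0.6]
gripper_width: 0.265
finger_force: 60.7
```

```bash
python3 go.py .5165 .262 -.0205 -.213
```

```text
t 17.38 turn -0.0004 then mm [ 0.3  1.1 42.1] pos [0.5163 0.2631 0.0216] yaw -0.2134 w 0.265
```

Request:
servo_tool(
  targets="0.3 1 15 0; 0 0 15 0; 0 0 5 0; 0 0 3 0; 0 0 0 0; 0 0 0 0; 0 0 0 0; 0 0 0 0",
)

```text
time: 18.05
ee_pos: [0.5158, 0.2621, -0.0172]
tool_rot: [-3.141, -0.001, -0.213]
ft_force: [0.6, 0.1, -1.5]
gripper_width: 0.264
finger_force: 60.7
```

Request:
servo_tool(
  targets="0 0 2 0; 0 0 2 0; 0 0 0 0; 0 0 0 0; 0 0 0 0; 0 0 0 0",
)

```text
time: 18.55
ee_pos: [0.5157, 0.2622, -0.0209]
tool_rot: [-3.141, -0.001, -0.213]
ft_force: [-2.8, -0.4, 6.0]
gripper_width: 0.265
finger_force: 61.5
```

```bash
python3 go.py .5165 .262 -.0205 -.213
```

```text
t 18.55 turn 0.0001 then mm [ 0.8 -0.  -0.4] pos [ 0.5157  0.2622 -0.0209] yaw -0.2129 w 0.265
```

Request:
servo_tool(
  targets="0 0 0 0; 0 0 0 0; 0 0 0 0; 0 0 0 0; 0 0 -15 0; 0 0 -30 0; 0 0 -30 0; 0 0 -30 0",
  fingers=125,
)

```text
time: 19.22
ee_pos: [0.5144, 0.2617, 0.0832]
tool_rot: [3.141, 0.001, -0.213]
ft_force: [0.8, 0.0, 0.6]
gripper_width: 0.506
finger_force: 0.0
```

Request:
servo_tool(
  targets="0 0 0 -0.051; 0.7 36.7 0 0; 0.7 36.7 0 0; 0.7 36.7 0 0; 0.7 36.7 0 0; 0.7 36.7 0 0; 0.7 36.7 0 0; 0.7 36.7 0 0",
)

```text
time: 19.88
ee_pos: [0.4779, 0.006, 0.0828]
tool_rot: [3.142, -0.0, -0.162]
ft_force: [0.9, -0.2, 0.1]
gripper_width: 0.508
finger_force: 0.0
```

Request:
servo_tool(
  targets="0.7 36.7 0 0; 0.7 36.7 0 0; 0.7 36.7 0 0; 0 0 25 0; 0 0 25 0; 0 0 15 0; 0 0 0 0; 0 0 0 0",
)

```text
time: 20.55
ee_pos: [0.462, -0.1012, 0.0171]
tool_rot: [-3.141, 0.002, -0.162]
ft_force: [0.7, 0.5, -0.2]
gripper_width: 0.51
finger_force: 0.0
```

Request:
servo_tool(
  targets="0 0 0 0; 0 0 0 0; 0 0 0 0",
)

```text
time: 20.8
ee_pos: [0.464, -0.1017, 0.0193]
tool_rot: [3.141, -0.003, -0.161]
ft_force: [-0.8, 0.5, -0.2]
gripper_width: 0.514
finger_force: 0.0
```

```bash
python3 go.py .4634 -.101 -.033 -.162
```

```text
t 20.8 turn 0.0006 then mm [-0.8 -0.6 52.3] pos [ 0.464  -0.1017  0.0193] yaw -0.1614 w 0.514
```

Request:
servo_tool(
  targets="-0.5 -0.5 20 0; 0 0 20 0; 0 0 8 0; 0 0 4 0; 0 0 0 0; 0 0 0 0; 0 0 0 0",
)

```text
time: 21.38
ee_pos: [0.4634, -0.1013, -0.0331]
tool_rot: [3.141, -0.002, -0.162]
ft_force: [0.5, -0.4, 0.3]
gripper_width: 0.511
finger_force: 0.0
```

Request:
servo_tool(
  targets="0 0 0 0; 0 0 0 0; 0 0 0 0; 0 0 0 0; 0 0 0 0; 0 0 0 0; 0 0 0 0",
  fingers=255,
)

```text
time: 21.97
ee_pos: [0.4633, -0.1013, -0.033]
tool_rot: [3.141, -0.002, -0.162]
ft_force: [-1.7, -0.1, 5.6]
gripper_width: 0.266
finger_force: 61.0
```

Request:
servo_tool(
  targets="0 0 -10 0; 0 0 -30 0; 0 0 -30 0; 0 0 -30 0; 0 0 -20 0; 0 0 0 0.051; -4 -33.8 0 0; -4 -33.8 0 0",
)

```text
time: 22.63
ee_pos: [0.4689, -0.0335, 0.0868]
tool_rot: [3.141, -0.001, -0.217]
ft_force: [-1.0, -0.1, -2.4]
gripper_width: 0.266
finger_force: 60.1
```

Request:
servo_tool(
  targets="-4 -33.8 0 0; -4 -33.8 0 0; -4 -33.8 0 0; -4 -33.8 0 0; -4 -33.8 0 0; -4 -33.8 0 0; -4 -33.8 0 0; 0 0 0 0",
)

```text
time: 23.3
ee_pos: [0.491, 0.2088, 0.0861]
tool_rot: [-3.139, 0.0, -0.208]
ft_force: [-0.5, -0.2, -2.2]
gripper_width: 0.263
finger_force: 60.2
```

Request:
servo_tool(
  targets="0 0 25 0; 0 0 25 0; 0 0 15 0; 0 0 0 0; 0 0 0 0; 0 0 0 0; 0 0 0 0; 0 0 0 0",
)

```text
time: 23.97
ee_pos: [0.4927, 0.2042, 0.0224]
tool_rot: [-3.14, -0.003, -0.213]
ft_force: [-0.0, 0.4, -1.6]
gripper_width: 0.264
finger_force: 60.2
```

```bash
python3 go.py .4926 .2038 -.0200 -.213
```

```text
t 23.97 turn -0.0002 then mm [-0.2  0.4 42.4] pos [0.4927 0.2042 0.0224] yaw -0.2132 w 0.264
```

Request:
servo_tool(
  targets="0 0.3 20 0; 0 0 10 0; 0 0 5 0; 0 0 3 0; 0 0 2 0; 0 0 2 0; 0 0 0 0; 0 0 0 0",
)

```text
time: 24.63
ee_pos: [0.4918, 0.2039, -0.02]
tool_rot: [3.142, -0.0, -0.213]
ft_force: [-2.9, -0.8, 4.9]
gripper_width: 0.265
finger_force: 61.1
```

Request:
servo_tool(
  targets="0 0 1 0; 0 0 0 0; 0 0 0 0; 0 0 0 0",
)

```text
time: 24.97
ee_pos: [0.4918, 0.2039, -0.02]
tool_rot: [3.141, 0.0, -0.213]
ft_force: [-6.3, -0.3, 11.9]
gripper_width: 0.264
finger_force: 61.9
```

Request:
servo_tool(
  targets="0 0 -1 0; 0 0 0 0; 0 0 0 0; 0 0 0 0; 0 0 -15 0; 0 0 -30 0; 0 0 -30 0; 0 0 -30 0",
  fingers=125,
)

```text
time: 25.63
ee_pos: [0.4909, 0.2036, 0.0843]
tool_rot: [3.141, 0.001, -0.213]
ft_force: [0.5, 0.1, 0.2]
gripper_width: 0.515
finger_force: 0.0
```

Request:
servo_tool(
  targets="0 0 0 -0.1217; 0 0 0 -0.1217; 0 0 0 -0.1217; -2.5 36.4 0 0; -2.5 36.4 0 0; -2.5 36.4 0 0; -2.5 36.4 0 0; -2.5 36.4 0 0",
)

```text
time: 26.3
ee_pos: [0.5066, 0.0205, 0.0837]
tool_rot: [3.142, -0.0, 0.153]
ft_force: [0.8, -0.6, -0.1]
gripper_width: 0.51
finger_force: 0.0
```

Request:
servo_tool(
  targets="-2.5 36.4 0 0; -2.5 36.4 0 0; -2.5 36.4 0 0; -2.5 36.4 0 0; -2.5 36.4 0 0; -2.5 36.4 0 0; -2.5 36.4 0 0; -2.5 36.4 0 0",
)

```text
time: 26.97
ee_pos: [0.5308, -0.2708, 0.0835]
tool_rot: [-3.142, -0.0, 0.152]
ft_force: [0.3, 0.4, 0.7]
gripper_width: 0.509
finger_force: 0.0
```

Request:
servo_tool(
  targets="-2 36.4 0 0; 0 0 25 0; 0 0 25 0; 0 0 15 0; 0 0 0 0; 0 0 0 0; 0 0 0 0; 0 0 0 0",
)

```text
time: 27.63
ee_pos: [0.5358, -0.3059, 0.0207]
tool_rot: [3.139, -0.002, 0.152]
ft_force: [0.0, -0.2, -0.1]
gripper_width: 0.507
finger_force: 0.0
```

```bash
python3 go.py .5354 -.3049 -.033 .152
```

```text
t 27.63 turn 0.0005 then mm [-0.3 -1.2 53.7] pos [ 0.5358 -0.3059  0.0207] yaw 0.1525 w 0.507
```

Request:
servo_tool(
  targets="0 -1 20 0; 0 0 20 0; 0 0 9 0; 0 0 4 0; 0 0 0 0; 0 0 0 0; 0 0 0 0",
)

```text
time: 28.22
ee_pos: [0.5354, -0.3049, -0.0327]
tool_rot: [3.14, -0.002, 0.152]
ft_force: [-0.0, 0.7, -0.8]
gripper_width: 0.506
finger_force: 0.0
```

Request:
servo_tool(
  targets="0 0 0 0; 0 0 0 0; 0 0 0 0; 0 0 0 0; 0 0 0 0; 0 0 0 0; 0 0 0 0",
  fingers=255,
)

```text
time: 28.8
ee_pos: [0.5354, -0.305, -0.0327]
tool_rot: [3.14, -0.002, 0.152]
ft_force: [-1.0, -0.3, 5.7]
gripper_width: 0.26
finger_force: 62.5
```

Request:
servo_tool(
  targets="0 0 -10 0; 0 0 -30 0; 0 0 -30 0; 0 0 -30 0; 0 0 -20 0; 0 0 0 0.1217; 0 0 0 0.1217; 0 0 0 0.1217",
)

```text
time: 29.47
ee_pos: [0.534, -0.3037, 0.0861]
tool_rot: [-3.141, 0.0, -0.219]
ft_force: [-0.3, -0.1, -2.5]
gripper_width: 0.26
finger_force: 61.5
```

Request:
servo_tool(
  targets="-12.3 -32.8 0 0; -12.3 -32.8 0 0; -12.3 -32.8 0 0; -12.3 -32.8 0 0; -12.3 -32.8 0 0; -12.3 -32.8 0 0; -12.3 -32.8 0 0; -12.3 -32.8 0 0",
)

```text
time: 30.13
ee_pos: [0.4922, -0.0251, 0.0854]
tool_rot: [-3.141, 0.001, -0.213]
ft_force: [0.2, 1.1, -2.4]
gripper_width: 0.261
finger_force: 61.5
```

Request:
servo_tool(
  targets="-12.3 -32.8 0 0; -12.3 -32.8 0 0; -12.3 -32.8 0 0; -12.3 -32.8 0 0; -12.3 -32.8 0 0; 0 0 0 0; 0 0 0 0; 0 0 0 0",
)

```text
time: 30.8
ee_pos: [0.4677, 0.1463, 0.0855]
tool_rot: [3.141, 0.001, -0.212]
ft_force: [-0.5, -0.7, -1.7]
gripper_width: 0.257
finger_force: 61.5
```

```bash
python3 go.py .4688 .1455 .025 -.213
```

```text
t 30.8 turn 0.0008 then mm [ 1.3  0.5 60.5] pos [0.4677 0.1463 0.0855] yaw -0.2122 w 0.257
```

Request:
servo_tool(
  targets="0.5 0 25 0; 0 0 25 0; 0 0 15 0; 0 0 10 0; 0 0 0 0; 0 0 0 0; 0 0 0 0; 0 0 0 0",
)

```text
time: 31.47
ee_pos: [0.4702, 0.1461, 0.0123]
tool_rot: [-3.141, -0.003, -0.213]
ft_force: [0.1, 1.0, -1.6]
gripper_width: 0.265
finger_force: 61.5
```

```bash
python3 go.py .4688 .1455 -.020 -.213
```

```text
t 31.47 turn -0.0004 then mm [-1.3  1.  32.3] pos [0.4702 0.1461 0.0123] yaw -0.2134 w 0.265
```

Request:
servo_tool(
  targets="-0.6 0.5 15 0; 0 0 8 0; 0 0 4 0; 0 0 3 0; 0 0 2 0; 0 0 0 0; 0 0 0 0; 0 0 0 0",
)

```text
time: 32.13
ee_pos: [0.4678, 0.146, -0.0197]
tool_rot: [3.141, 0.002, -0.213]
ft_force: [-5.2, -0.6, 7.9]
gripper_width: 0.26
finger_force: 62.7
```

Request:
servo_tool(
  targets="0 0 1 0; 0 0 0 0; 0 0 0 0; 0 0 0 0",
)

```text
time: 32.47
ee_pos: [0.4678, 0.146, -0.0197]
tool_rot: [3.14, 0.002, -0.212]
ft_force: [-8.7, -2.3, 15.3]
gripper_width: 0.266
finger_force: 63.7
```

Request:
servo_tool(
  targets="0 0 -1 0; 0 0 0 0; 0 0 0 0; 0 0 0 0; 0 0 -15 0; 0 0 -30 0; 0 0 -30 0; 0 0 -30 0",
  fingers=125,
)

```text
time: 33.13
ee_pos: [0.4675, 0.1459, 0.0844]
tool_rot: [3.141, 0.001, -0.213]
ft_force: [0.4, -0.2, 0.3]
gripper_width: 0.51
finger_force: 0.0
```

Request:
servo_tool(
  targets="0 35 -5 0; 0 35 -5 0; 0 35 0 0; 0 35 0 0; 0 35 0 0; 0 35 0 0; 0 35 0 0; 0 35 0 0",
)

```text
time: 33.8
ee_pos: [0.4082, -0.1293, 0.0939]
tool_rot: [3.141, -0.001, -0.213]
ft_force: [0.5, -0.3, -0.3]
gripper_width: 0.513
finger_force: 0.0
```

Request:
servo_tool(
  targets="0 35 0 0; 0 35 0 0; 0 35 0 0; 0 35 0 0; 0 0 0 0; 0 0 0 0; 0 0 0 0",
)

```text
time: 34.38
ee_pos: [0.379, -0.264, 0.0933]
tool_rot: [-3.14, 0.001, -0.214]
ft_force: [0.1, 0.6, -0.8]
gripper_width: 0.51
finger_force: 0.0
```

Run:
```python
from h import *
t=capture("top");cv2.imwrite("top9_raw.png",t[:,:,::-1])
cv2.imwrite("pics/f1.png",cv2.resize(t[172:265,110:234,::-1],(800,600),interpolation=cv2.INTER_CUBIC))
s=capture("side")[:,:,::-1];cv2.imwrite("side9_raw.png",s);cv2.imwrite("pics/f2.png",cv2.resize(s,(800,600),interpolation=cv2.INTER_CUBIC))
X=np.array([.9774,-.2114]);q=dict(d=(.545,.129),c=(.5581,.1896),b=(.5712,.2502),a=(.5844,.3108))
for k,r in q.items():  # expected pixels (crop f1) of ring top centre and bar-end top centre
    e=np.array(r)-X*(2*HALF[k]-.016)
    print(k,((proj([[*r,.039],[*e,.033]],"top")-[110,172]+.5)*6.4516-.5).round(0).tolist())
```

```text
d [[619.0, 205.0], [547.0, 493.0]]
c [[494.0, 177.0], [433.0, 418.0]]
b [[370.0, 149.0], [320.0, 344.0]]
a [[247.0, 121.0], [209.0, 271.0]]
```

View pics/f1.png

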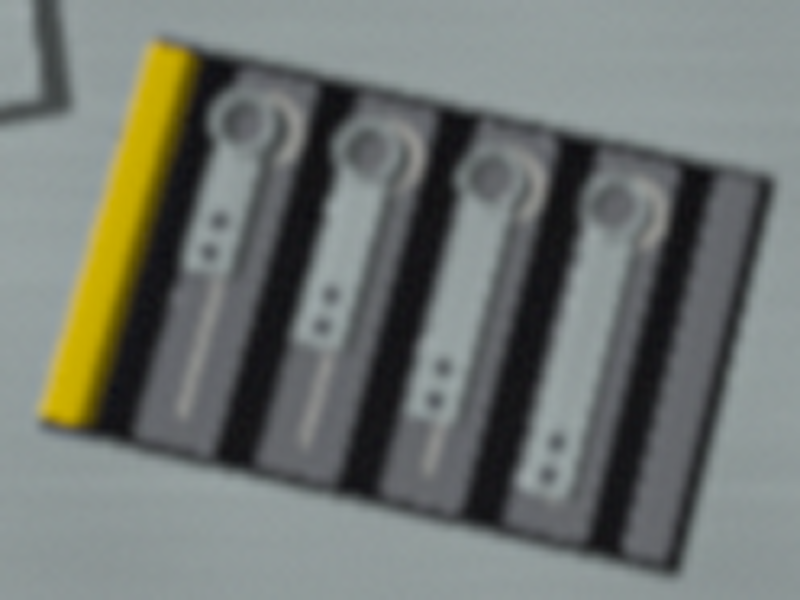

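View pics/f2.png

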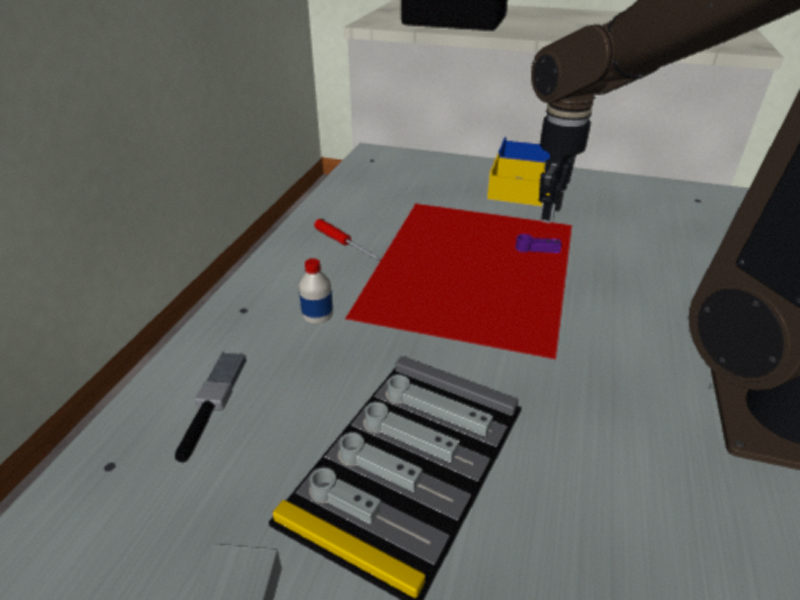

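In the final pictures the arms run A, B, C, D from the yellow block, flat on stations 4 to 1. Ring tops are at (243,120), (368,150), (491,177) and (614,206) in the crop, within about 2 mm of the predicted pixels. The bars lie along the white lines and the bottle still stands at (315,295) in the side view. The robot is clear, so I'm handing in.

```bash
python3 -c "
from station import *
print(hand_in())"
```

```text
the job is handed in; nothing more can be done
None
```

The four lever arms are on the rack, shortest to longest from the yellow block (A, B, C, D on stations 4 to 1), rings within about 2 mm by my pixel readings; the bottle was left alone and the job was handed in at about 34 s.

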